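# Wedge the sample table level, then stand the jar on it

## Robot

A 6-joint arm with a two-finger parallel gripper is mounted at the origin on a cart in front of the work surface, level with it; the furniture and walls round the work are solid. World frame = base frame: x ahead of the robot, y to its left, z up, the work surface at z = 0. Lengths are in m, angles in rad, forces in N, time in s.
With the tool pointing down it reaches from about 0.25 to 0.775 m from the base axis. Payload 4 kg.
Tool frame: the origin (TCP) lies midway between the tips of the shut fingers; the grasp point (between the pads) lies 19 mm behind it (robot.tcp_to_grasp is the distance from the TCP to the grasp point, in m); z points along the fingers, y is the line along which they close (so a half turn about z gives the same grasp; the last joint's range is limited). The gripper opens to 94 mm and grips with 3 to 60 N. Pads are 16 mm wide; open, the fingers measure 119 mm over their backs; the gripper's body (75 mm by 177 mm) begins 78 mm behind the grasp point.
Start: joints at [1.136, 0.087, 1.371, -0, 1.684, -0.103], TCP at [0.179, 0.52, 0.206] pointing down, gripper open.
Joint ranges: [-3.1, 3.1], [-0.76, 2.03], [0.27, 2.55], [-1.08, 4.22], [0.17, 2.65], [-2.57, 2.57]. Speed limits (rad/s): [2.79, 2.79, 3.14, 3.14, 3.14, 3.14].

## Interface

Orientations are given as [roll, pitch, yaw] about the fixed x, y, z axes, in that order (R = Rz(yaw) Ry(pitch) Rx(roll)).
In Python, from bench import robot, viewer gives the robot as it stands. The module is installed in compiled form; this text tells all that it offers.
- The arm moves only by the shell command python3 -m handwheel 'ROWS' [OPENING]. ROWS is JSON, a list of rows, each a list of 6 numbers: the shift along the tool's x, y, z in units of 0.2 m (1.0 is 0.2 m), then the turn, a rotation vector about the tool's x, y, z in units of 30 degrees (1.0 is 30 degrees). In form: [[x, y, z, wx, wy, wz], ...]. A call has 1 to 10 rows; each row is the pose to reach, as a shift and turn from the pose commanded when the call began, along the tool's axes at that moment; what a row does not reach only later rows make up. A row lasts 1/12 s, in which the tool goes at most 41.7 mm and 7.16 degrees, less where a joint would pass 70% of its speed; a pose out of reach is approached as far as the arm can. A call with a number of a shift or a turn outside -1 to 1 is refused whole. A call with a gripper value outside its range is refused whole. OPENING is the gripper's target within -1 to 1 (shut at 1, half-way at 0, fully open at -1), set as the call begins (- or left out, the last holds). The fingers move at their own pace and stop on an object; the grip force is fixed at half the most. Time passes only in rows, so rows that repeat a pose let the fingers close. It gives the time, the measured TCP pose, the force, the opening and the grip force at its end, in the units of the state.
- robot.get_obs(): the state, without advancing time (a new reading comes with each control period).
- viewer.snapshot(name): name is "side" or "top"; returns the picture (480x640x3 uint8, red, green, blue); there is no depth.
- viewer.calibration(name): a dict with "fx", "fy", "cx", "cy" (pixels), "R" (3x3) and "t" (3): a world point X has camera coordinates R X + t. Camera axes: x right, y down, z forward; pixel columns grow to the right and rows downward; lengths in m; the calibration is good to about 2 mm. A picture is of the moment at which its call begins. calibration takes no time and is no camera call.
- robot.close_job(): hands the job in; it is judged then, once.
The state is a dict: "time": time; "joint_positions": joint angles; "qvel": joint speeds; "joint_torque": joint torques, N m; "tool_pos": TCP position; "ee_rot": TCP orientation; "wrist_force": force on the tool from outside, world axes, zero at the start; "wrist_torque": the same for the moment, N m; "width": finger opening in m; "finger_force": force on a finger pad.
Only numpy, scipy, OpenCV 4.12 (cv2) and the standard library are available. Lean on these libraries where they do the work, as an engineer would, in place of code of your own. Each camera call takes 0.05 s, during which the arm holds its last target. There are 200 camera calls.

## Task

The small sample table sags on the robot's right, at its overhanging front, because nothing holds up the foot bar there. Push the loose grey wedge, thin end first, across the worktop and under the middle of that bar, square to it, until the table top is level, and leave it there; then stand the small red-capped jar upright on the round mark on the table top and let go. Leave the beaker, the timer and the white weight where they are.

Things in the scene. Friction and masses are not known exactly. Their poses are not given: they have to be found in the camera images.
- table (a joint): tilt of the table (rad): 0 = level (deck top flush with the tops of the two slim steel index posts beside it), negative = front edge (on the robot's right) low. Unpropped it rests at -0.052; upper stop 0.045. It hinges about a level axis 130 mm behind the foot bar, 20 mm above the frame's origin, and settles by its weight on whatever is under the bar (about 4 to 7 N).
- frame: low grey fixed base frame of the table, 175 x 186 mm, open to the front between its side rails (free width 120 mm); origin straight below the middle of the foot bar; x points from the table's front to its back (the way to push the wedge; roughly to the robot's left), y to its left, z up. It stands on screw feet: its origin is 0 to 3 mm above the worktop, differing from start to start.
- table_bar (a point): middle of the underside of the foot bar, a level round steel bar 10 mm thick, 156 mm long along y, on two legs 60 mm either side of its middle. The point is 14 mm above the frame's origin when level, 7 mm when sagging: free height above the worktop 7 to 10 mm at the start, 14 to 17 mm when level. x points to the table's back.
- table_edge (a point): middle of the lower front edge of the table top (deck), an aluminium plate 215 x 160 x 10 mm that overhangs the foot bar by 65 mm to the front, its underside 125 mm above the frame's origin: an upright tool cannot follow the wedge below it, one leaning back can. Axes as the table's, x to its back.
- table_mark (a point): centre of the flat round mark (60 mm wide ring) on the deck's upper face, 135 mm above the frame's origin when level and 45 mm behind the foot bar. Axes as the table's.
- wedge_grip (a point): loose grey plastic wedge, 112 mm long, 26 wide, 80 g: the point is the centre of the grip block at its thick end (22 long x 26 wide x 24 high mm; point 12 mm above the underside). x points to the thin end: back face 11 mm behind the point, tip 101 mm ahead. Upper face slopes evenly from 4 mm high at the tip to 20 mm at the block, 90 mm back. Stays where left under the bar.
- jar_mid (a point): small closed clear jar with a red screw cap, 50 mm across, 65 mm high, about 150 g; the point is on its axis, half-way up; z up.
- beaker: small clear beaker with a pale filling, 54 mm across, 69 mm high, a bystander; origin at the centre of its underside.
- kitchen_timer: flat white timer with round keys, 62 x 68 x 18 mm, a bystander; origin at the centre of its underside.
- weight: small white knobbed weight, 22 mm across, 32 mm high, a bystander; origin at the centre of its underside.
- wedge: the wedge again: origin in the middle of its length, on its underside, 45 mm ahead of point wedge_grip and 12 mm lower.
Things that resemble listed ones, but are neither listed nor needed, are in the scene too. What is shaped like the part that bears jar_mid but blue is not meant.

How it is judged:
On the way, in this order (a step that is already met when the one before it is completed fails the run):
1. the table is held level by the wedge under its foot bar (value of joint table between -0.009 and 0.009 rad and contact force between wedge and table above 1 N), for 0.3 s.
2. the jar stands on the table top (horizontal distance between jar_mid and table_mark below 0.02 m and contact force between jar and table above 0.5 N and angle between jar_mid's own z axis and vertical below 0.1 rad), for 0.2 s.
At the end, for the whole second after the job is handed in: Table top level within 0.009 rad, held by the wedge lying flat under the bar, its grip block within 35 mm of the table's middle line and pointing straight in within 20 degrees; jar upright, released and at rest on the table top, its axis within 20 mm of the mark's centre (all of step 1 and angle between wedge's own z axis and vertical below 0.06 rad and y of wedge_grip in the frame of frame between -0.035 and 0.035 m and angle between the x axis of wedge and the x axis of frame, either way round below 0.35 rad and horizontal distance between jar_mid and table_mark below 0.02 m and contact force between jar and table above 0.5 N and angle between jar_mid's own z axis and vertical below 0.05 rad and linear speed of jar below 0.02 m/s and velocity of joint table below 0.03 rad/s); the robot touches nothing.
It fails at once if the beaker is moved by more than 20 mm (distance of beaker from where it was at the start of the episode above 0.02 m).
It fails at once if the timer is moved by more than 20 mm (distance of kitchen_timer from where it was at the start of the episode above 0.02 m).
It fails at once if the weight is moved by more than 20 mm (distance of weight from where it was at the start of the episode above 0.02 m).
It also fails if it takes over 72 s, if anything falls off the work surface, if the arm or the gripper's body presses on something with over 40 N, if the wrist force passes 120 N, or if a joint passes its speed limit or range.

## Working session

There is one attempt and no reset: what is moved stays moved. The work goes in short steps, Python scripts to look and compute and a shell command to move; the robot and the scene stay as the last step left them, time stands still between calls to the robot, and variables do not carry over. Pictures are saved under pics/ and viewed, at most 10 in all, crops included, and the job is handed in when it is done.

```bash
mkdir -p pics
python3 - <<'E'
from bench import robot, viewer
import cv2, numpy as np
for n in("side","top"):
    im=viewer.snapshot(n); cv2.imwrite(f"pics/{n}0.png",im[:,:,::-1])
    c=viewer.calibration(n); print(n,{k:np.round(v,4).tolist() for k,v in c.items()}, (-np.array(c["R"]).T@c["t"]).round(3))
o=robot.get_obs(); print(o)
E
```

```text
side {'fx': 445.6591, 'fy': 445.6591, 'cx': 316.6358, 'cy': 244.5278, 'R': [[-0.9998, -0.0013, -0.0219], [0.0174, 0.5598, -0.8285], [0.0133, -0.8287, -0.5596]], 't': [0.5723, 0.0505, 1.0867]} [0.557 0.873 0.662]
top {'fx': 598.8252, 'fy': 598.8252, 'cx': 310.9315, 'cy': 247.9892, 'R': [[0.0173, -0.9998, 0.006], [-0.9809, -0.0181, -0.1935], [0.1936, -0.0025, -0.9811]], 't': [0.0076, 0.5866, 1.3958]} [0.305 0.022 1.483]
{'time': 0.1, 'joint_positions': array([ 1.13588191e+00,  8.78831927e-02,  1.37207519e+00,  2.19455623e-05,
        1.68361437e+00, -1.03098874e-01]), 'qvel': array([-0.00084141, -0.0014597 , -0.0018514 ,  0.00061343,  0.00104974,
       -0.00108284]), 'joint_torque': array([ 1.79206072e-03, -3.41250122e+01, -3.03303301e+01,  7.19632977e-02,
        3.03602626e-02, -8.56782344e-05]), 'tool_pos': array([0.17895684, 0.51955296, 0.20443426]), 'ee_rot': array([-3.13962531e+00, -2.25479549e-04,  2.80977934e+00]), 'wrist_force': array([ 0.11011522,  0.4711631 , -0.27466098]), 'wrist_torque': array([-0.01474007, -0.00329958,  0.04222495]), 'finger_force': 0.0, 'width': 0.09422410799042787}
```

View pics/side0.png

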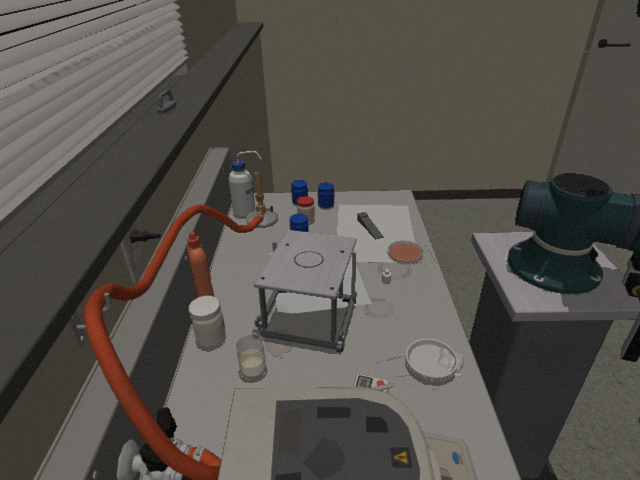

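View pics/top0.png

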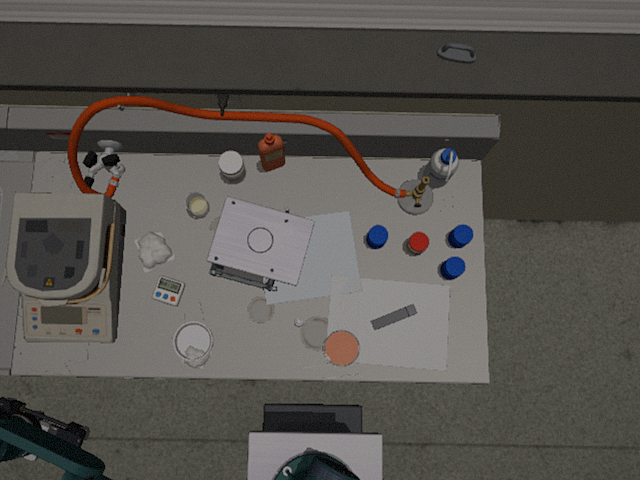

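The side view shows the deck at about (310,262), the jar at (306,210) and the wedge at (370,225). In the top view the deck is at (262,243), the jar's red cap at (418,243), the wedge at (394,317) and the weight at (299,322). I'll enlarge both views next.

Run:
```python
import cv2,numpy as np
s=cv2.imread("pics/side0.png");t=cv2.imread("pics/top0.png")
a=cv2.resize(t[190:350,195:475],None,fx=2.857,fy=2.857,interpolation=cv2.INTER_CUBIC)[:, :800]
cv2.imwrite("pics/ctop.png",cv2.convertScaleAbs(a,alpha=1.3))
b=cv2.resize(s[175:355,230:450],None,fx=3.3,fy=3.3,interpolation=cv2.INTER_CUBIC)
cv2.imwrite("pics/cside.png",cv2.convertScaleAbs(b,alpha=1.3))
print(a.shape,b.shape)
```

```text
(457, 800, 3) (594, 726, 3)
```

View pics/ctop.png

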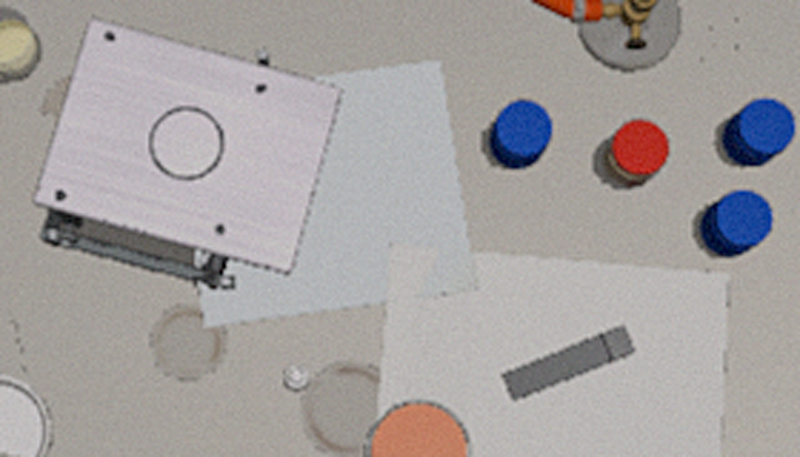

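View pics/cside.png

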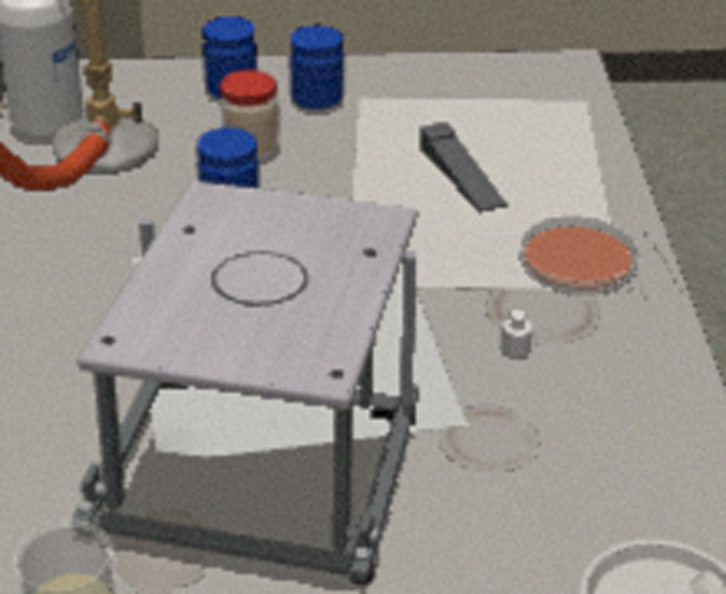

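Crop pixels: deck corners in the top view are at (95,18), (340,90), (292,273) and (37,203), with the ring at (187,143). In the side view they are at (82,365), (200,183), (417,212) and (350,400), with the ring at (259,278). The wedge's block is on the robot's right and its tip points to the robot's left. The jar has blue look-alikes around it.

```bash
cat > h.py <<'E'
import cv2,numpy as np
from bench import robot,viewer
C={n:viewer.calibration(n) for n in("side","top")}
def P(n):
    c=C[n];K=np.array([[c["fx"],0,c["cx"]],[0,c["fy"],c["cy"]],[0,0,1]]);return K@np.c_[c["R"],c["t"]]
def tri(s,t):
    X=cv2.triangulatePoints(P("side"),P("top"),np.array(s,float).reshape(2,1),np.array(t,float).reshape(2,1)).ravel();return X[:3]/X[3]
def plane(n,uv,z):
    H=P(n)[:,[0,1,3]].copy();H[:,2]+=P(n)[:,2]*z
    X=np.linalg.solve(H,[*uv,1]);return np.r_[X[:2]/X[2],z]
def proj(n,X):
    q=P(n)@np.r_[X,1];return q[:2]/q[2]
E
python3 - <<'E'
from h import *
T=lambda p:(np.array(p)+.5)/2.857-.5+[195,190]
S=lambda p:(np.array(p)+.5)/3.3-.5+[230,175]
top=[(95,18),(340,90),(292,273),(37,203),(187,143)]
sid=[(82,364),(200,183),(417,212),(350,398),(259,278)]
np.set_printoptions(precision=4,suppress=True)
D=[]
for n,t,s in zip(["BL","FL","FR","BR","mark"],top,sid):
    X=tri(S(s),T(t));D.append(X);print(n,X, plane("top",T(t),X[2]))
D=np.array(D);v=((D[0]+D[3])-(D[1]+D[2]))/2;w=((D[0]+D[1])-(D[2]+D[3]))/2
print("depth",v,np.linalg.norm(v),np.degrees(np.arctan2(v[1],v[0])),"w",w,np.linalg.norm(w),np.degrees(np.arctan2(w[1],w[0]))-90,"mean",D[:4].mean(0))
for n,t,s in [("tip",(508,388),(490,208)),("blockback top mid",(630,337),(438,126)),("slope top",(607,348),None)]:
    if s: print(n,tri(S(s),T(t)))
    for z in(.004,.02,.024):print("   ",z,plane("top",T(t),z))
print("weight knob",tri(S((517,316)),T((295,375))), "base",plane("side",S((517,350)),0.0))
for n in("side","top"):
    im=cv2.imread(f"pics/{n}0.png");h=cv2.cvtColor(im,cv2.COLOR_BGR2HSV)
    m=((h[...,0]<4)|(h[...,0]>175))&(h[...,1]>180)&(h[...,2]>90)
    N,l,st,c=cv2.connectedComponentsWithStats(m.astype(np.uint8))
    for i in range(1,N):
        if st[i,4]>40:print(n,st[i],c[i])
for t in [(520,133),(765,130),(742,222)]:print("blue",plane("top",T(t),.065))
print("jarcap",tri(S((249,88)),T((639,148))),plane("top",T((639,148)),.065))
print("orange dish",plane("top",T((420,450)),.015),"posts",plane("top",T((263,57)),.135))
E
```

```text
BL [0.6907 0.2148 0.129 ] [0.6928 0.2148 0.129 ]
FL [0.6344 0.0131 0.124 ] [0.6371 0.0129 0.124 ]
FR [0.4851 0.0491 0.12  ] [0.4864 0.0489 0.12  ]
BR [0.5363 0.2539 0.1331] [0.5373 0.2538 0.1331]
mark [0.5883 0.1359 0.1302] [0.5892 0.1358 0.1302]
depth [0.0538 0.2033 0.0091] 0.21045535947412725 75.17162997521636 w [ 0.1519 -0.0376 -0.    ] 0.15643346452890552 -103.90136386530739 mean [0.5866 0.1327 0.1265]
tip [ 0.406  -0.1371 -0.0008]
    0.004 [ 0.4057 -0.1366  0.004 ]
    0.02 [ 0.4046 -0.1349  0.02  ]
    0.024 [ 0.4043 -0.1345  0.024 ]
blockback top mid [ 0.4466 -0.2387  0.0202]
    0.004 [ 0.4514 -0.2423  0.004 ]
    0.02 [ 0.4498 -0.2394  0.02  ]
    0.024 [ 0.4494 -0.2387  0.024 ]
    0.004 [ 0.4415 -0.2223  0.004 ]
    0.02 [ 0.4401 -0.2196  0.02  ]
    0.024 [ 0.4397 -0.219   0.024 ]
weight knob [0.4109 0.0465 0.0286] base [0.408  0.0495 0.    ]
top [410 232  19  19 258] [418.7791 241.3256]
blue [ 0.6168 -0.1408  0.065 ]
blue [ 0.6233 -0.3491  0.065 ]
blue [ 0.5437 -0.3272  0.065 ]
jarcap [ 0.6061 -0.2428  0.058 ] [ 0.6057 -0.2417  0.065 ]
orange dish [ 0.3514 -0.0607  0.015 ] posts [0.6608 0.076  0.135 ]
```

```bash
cat >> h.py <<'E'
from scipy.spatial.transform import Rotation as Ro
def plan(W,start=None):
    """W: (x,y,z,lean_deg,yaw_deg) waypoints; prints rounded row per waypoint, chained as one call each."""
    o=robot.get_obs()
    p=np.array(o["tool_pos"]);R=Ro.from_euler("xyz",o["ee_rot"])
    print("now",p.round(4),np.degrees(o["ee_rot"]).round(1),"F",o["wrist_force"].round(1),"w",round(o["width"],4),"t",round(o["time"],2))
    for w in W:
        G=Ro.from_euler("xyz",[np.pi,-np.radians(w[3]),np.radians(w[4])])
        d=R.inv().apply(np.array(w[:3])-p)/.2; r=np.degrees((R.inv()*G).as_rotvec())/30
        row=np.r_[d,r].round(3)
        print(w,row.tolist(),"rows>=%.1f"%max(np.linalg.norm(d)*200/41.7,np.linalg.norm(r)*30/7.16),"!!" if abs(row).max()>1 else "")
        p=p+R.apply(row[:3]*.2);R=R*Ro.from_rotvec(np.radians(row[3:]*30))
E
python3 - <<'E'
from h import *
e=np.array([np.cos(np.radians(113.2)),np.sin(np.radians(113.2))])
g=np.array([.4445,-.2272]);b=g-e*.09*np.sin(np.radians(40));z=.010+.09*np.cos(np.radians(40))
plan([(.25,.38,.25,0,142),(.33,.22,.25,8,125),(.39,.05,.25,22,113.2),(.43,-.12,.22,40,113.2),(*b,z,40,113.2),(*g,.010,40,113.2)])
E
```

```text
now [0.179  0.5196 0.2044] [-179.9   -0.   161. ] F [ 0.1  0.5 -0.3] w 0.0942 t 0.1
(0.25, 0.38, 0.25, 0, 142) [-0.563, -0.544, -0.227, -0.004, 0.0, 0.633] rows>=3.9 
(0.33, 0.22, 0.25, 8, 125) [-0.808, -0.385, 0.0, -0.039, 0.265, 0.566] rows>=4.3 
(0.39, 0.05, 0.25, 22, 113.2) [-0.86, -0.241, -0.121, -0.102, 0.465, 0.381] rows>=4.3 
(0.43, -0.12, 0.22, 40, 113.2) [-0.854, -0.151, -0.183, -0.0, 0.6, -0.001] rows>=4.2 
(np.float64(0.46728988805791866), np.float64(-0.2803727926928469), np.float64(0.07894399988070801), 40, 113.2) [-1.074, -0.145, 0.02, -0.0, -0.0, 0.0] rows>=5.2 !!
(np.float64(0.4445), np.float64(-0.2272), 0.01, 40, 113.2) [0.0, 0.0, 0.45, -0.0, -0.0, 0.0] rows>=2.2
```

```bash
python3 -m handwheel '[[-0.563,-0.544,-0.227,0,0,0.633],[-0.563,-0.544,-0.227,0,0,0.633],[-0.563,-0.544,-0.227,0,0,0.633],[-0.563,-0.544,-0.227,0,0,0.633],[-0.563,-0.544,-0.227,0,0,0.633]]' -1
python3 -m handwheel '[[-0.808,-0.385,0,-0.039,0.265,0.566],[-0.808,-0.385,0,-0.039,0.265,0.566],[-0.808,-0.385,0,-0.039,0.265,0.566],[-0.808,-0.385,0,-0.039,0.265,0.566],[-0.808,-0.385,0,-0.039,0.265,0.566]]'
python3 -m handwheel '[[-0.86,-0.241,-0.121,-0.102,0.465,0.381],[-0.86,-0.241,-0.121,-0.102,0.465,0.381],[-0.86,-0.241,-0.121,-0.102,0.465,0.381],[-0.86,-0.241,-0.121,-0.102,0.465,0.381],[-0.86,-0.241,-0.121,-0.102,0.465,0.381],[-0.86,-0.241,-0.121,-0.102,0.465,0.381]]'
python3 -m handwheel '[[-0.854,-0.151,-0.183,0,0.6,0],[-0.854,-0.151,-0.183,0,0.6,0],[-0.854,-0.151,-0.183,0,0.6,0],[-0.854,-0.151,-0.183,0,0.6,0],[-0.854,-0.151,-0.183,0,0.6,0],[-0.854,-0.151,-0.183,0,0.6,0],[-0.854,-0.151,-0.183,0,0.6,0],[-0.854,-0.151,-0.183,0,0.6,0]]'
python3 - <<'E'
from h import *
e=np.array([np.cos(np.radians(113.2)),np.sin(np.radians(113.2))])
g=np.array([.4445,-.2272]);b=g-e*.09*np.sin(np.radians(40));z=.010+.09*np.cos(np.radians(40))
plan([(.45,-.22,.14,40,113.2),(*b,z,40,113.2),(*g,.010,40,113.2)])
print(robot.get_obs()["joint_positions"].round(2))
E
```

```text
time: 0.52
tool_pos: [0.2531, 0.3769, 0.2536]
ee_rot: [3.138, 0.003, 2.472]
wrist_force: [0.1, -0.0, 0.5]
width: 0.0944
finger_force: 0.0
time: 0.93
tool_pos: [0.3318, 0.2163, 0.2501]
ee_rot: [-3.14, -0.138, 2.175]
wrist_force: [0.3, 0.6, 0.3]
width: 0.0942
finger_force: 0.0
time: 1.43
tool_pos: [0.3917, 0.0467, 0.2492]
ee_rot: [-3.138, -0.385, 1.967]
wrist_force: [-0.4, -0.2, 0.1]
width: 0.0937
finger_force: 0.0
time: 2.1
tool_pos: [0.4303, -0.1178, 0.2219]
ee_rot: [3.14, -0.697, 1.979]
wrist_force: [0.4, 0.7, -0.3]
width: 0.0939
finger_force: 0.0
now [ 0.4303 -0.1178  0.2219] [179.9 -40.  113.4] F [ 0.4  0.7 -0.3] w 0.0939 t 2.1
(0.45, -0.22, 0.14, 40, 113.2) [-0.653, -0.112, -0.013, -0.002, 0.001, 0.005] rows>=3.2 
(np.float64(0.46728988805791866), np.float64(-0.2803727926928469), np.float64(0.07894399988070801), 40, 113.2) [-0.434, -0.04, 0.034, 0.0, 0.0, -0.0] rows>=2.1 
(np.float64(0.4445), np.float64(-0.2272), 0.01, 40, 113.2) [-0.0, 0.0, 0.45, 0.0, 0.0, -0.0] rows>=2.2 
[-0.65  0.25  1.32  0.39  2.17 -0.94]
```

```bash
python3 -m handwheel '[[-0.653,-0.112,-0.013,0,0,0],[-0.653,-0.112,-0.013,0,0,0],[-0.653,-0.112,-0.013,0,0,0],[-1,-0.145,0.02,0,0,0],[-1,-0.145,0.02,0,0,0],[-1,-0.145,0.02,0,0,0]]'
python3 -m handwheel '[[-0.087,-0.007,0,0,0,0],[-0.087,-0.007,0,0,0,0],[-0.087,-0.007,0.1,0,0,0],[-0.087,-0.007,0.2,0,0,0],[-0.087,-0.007,0.2,0,0,0],[-0.087,-0.007,0.2,0,0,0]]'
python3 - <<'E'
from h import *
g=np.array([.4445,-.2272])
plan([(*g,.010,40,113.2)])
im=np.vstack([cv2.resize(viewer.snapshot("top")[200:400,290:490],(600,600))])
im2=cv2.resize(viewer.snapshot("side")[170:290,270:430],(800,600))
cv2.imwrite("pics/a.png",np.hstack([cv2.resize(im,(400,400)),cv2.resize(im2,(400,400))])[:,:,::-1])
E
```

```text
time: 2.6
tool_pos: [0.4619, -0.2695, 0.083]
ee_rot: [-3.135, -0.705, 1.97]
wrist_force: [-1.7, 0.3, -1.3]
width: 0.0936
finger_force: 0.0
time: 3.1
tool_pos: [0.4568, -0.2567, 0.0493]
ee_rot: [3.141, -0.698, 1.978]
wrist_force: [0.3, -0.3, -0.1]
width: 0.094
finger_force: 0.0
now [ 0.4568 -0.2567  0.0493] [180.  -40.  113.3] F [ 0.3 -0.3 -0.1] w 0.094 t 3.1
(np.float64(0.4445), np.float64(-0.2272), 0.01, 40, 113.2) [-0.004, 0.002, 0.253, -0.003, 0.0, 0.004] rows>=1.2
```

View pics/a.png

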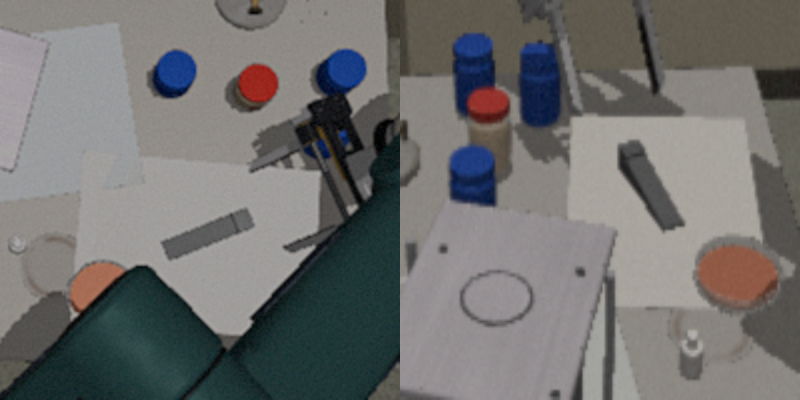

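The fingertips straddle the line of the wedge behind its block, at (255,165) and (285,245) in the top crop. The blue jar hasn't been touched. I'll go in and grip.

```bash
python3 -m handwheel '[[-0.004,0.002,0.1,0,0,0],[-0.004,0.002,0.18,0,0,0],[-0.004,0.002,0.23,0,0,0],[-0.004,0.002,0.25,0,0,0],[-0.004,0.002,0.25,0,0,0],[-0.004,0.002,0.25,0,0,0]]'
python3 -m handwheel '[[0,0,0,0,0,0],[0,0,0,0,0,0],[0,0,0,0,0,0],[0,0,0,0,0,0],[0,0,0,0,0,0],[0,0,0,0,0,0],[0,0,0,0,0,0],[0,0,0,0,0,0]]' 1
python3 - <<'E'
from h import *
b=np.array([.5783,.0977])
def pt(k,yaw):
    e=np.array([np.cos(np.radians(yaw)),np.sin(np.radians(yaw))]);return b-e*k
plan([(.455,-.13,.0105,40,100),(.475,-.03,.0105,40,90),(.513,-.008,.0105,40,84),(*pt(.088,77),.0105,40,77)])
E
```

```text
time: 3.7
tool_pos: [0.4452, -0.2302, 0.0094]
ee_rot: [3.141, -0.697, 1.976]
wrist_force: [0.0, -0.1, 0.8]
width: 0.094
finger_force: 0.0
time: 4.37
tool_pos: [0.4446, -0.2296, 0.0086]
ee_rot: [-3.141, -0.698, 1.975]
wrist_force: [0.5, 0.5, 1.1]
width: 0.0442
finger_force: 0.0
now [ 0.4446 -0.2296  0.0086] [-180.   -40.   113.2] F [0.5 0.5 1.1] w 0.0442 t 4.37
(0.455, -0.13, 0.0105, 40, 100) [0.341, 0.244, 0.274, -0.283, -0.0, 0.336] rows>=2.4 
(0.475, -0.03, 0.0105, 40, 90) [0.364, 0.185, 0.305, -0.214, -0.0, 0.256] rows>=2.4 
(0.513, -0.008, 0.0105, 40, 84) [0.084, 0.19, 0.071, -0.129, -0.0, 0.153] rows>=1.1 
(np.float64(0.5585043072177399), np.float64(0.011955434298899295), 0.0105, 40, 77) [0.095, 0.216, 0.079, -0.15, -0.0, 0.179] rows>=1.2
```

```bash
python3 -m handwheel '[[0,0,0,0,0,0],[0,0,0,0,0,0],[0,0,0,0,0,0],[0,0,0,0,0,0],[0,0,0,0,0,0],[0,0,0,0,0,0]]' 1
python3 - <<'E'
from h import *
b=np.array([.5783,.0977])
def pt(k,yaw):
    e=np.array([np.cos(np.radians(yaw)),np.sin(np.radians(yaw))]);return b-e*k
plan([(.455,-.13,.0095,40,100),(.475,-.03,.0095,40,90),(.513,-.008,.0095,40,84),(*pt(.088,77),.0095,40,77)])
E
```

```text
time: 4.87
tool_pos: [0.4446, -0.2296, 0.0086]
ee_rot: [-3.141, -0.698, 1.975]
wrist_force: [-0.3, 0.7, 0.0]
width: 0.0262
finger_force: 30.0
now [ 0.4446 -0.2296  0.0086] [-180.   -40.   113.2] F [-0.3  0.7  0. ] w 0.0262 t 4.87
(0.455, -0.13, 0.0095, 40, 100) [0.338, 0.244, 0.277, -0.283, -0.0, 0.336] rows>=2.4 
(0.475, -0.03, 0.0095, 40, 90) [0.364, 0.185, 0.306, -0.214, -0.0, 0.256] rows>=2.4 
(0.513, -0.008, 0.0095, 40, 84) [0.084, 0.19, 0.071, -0.129, -0.0, 0.153] rows>=1.1 
(np.float64(0.5585043072177399), np.float64(0.011955434298899295), 0.0095, 40, 77) [0.094, 0.216, 0.079, -0.15, -0.0, 0.179] rows>=1.2
```

```bash
python3 -m handwheel '[[0.085,0.06,0.07,-0.07,0,0.084],[0.17,0.12,0.14,-0.14,0,0.168],[0.255,0.183,0.208,-0.21,0,0.25],[0.338,0.244,0.277,-0.283,0,0.336],[0.338,0.244,0.277,-0.283,0,0.336]]'
python3 -m handwheel '[[0.09,0.046,0.076,-0.053,0,0.064],[0.18,0.092,0.153,-0.107,0,0.128],[0.27,0.139,0.23,-0.16,0,0.19],[0.364,0.185,0.306,-0.214,0,0.256],[0.364,0.185,0.306,-0.214,0,0.256]]'
python3 -m handwheel '[[0.042,0.095,0.036,-0.065,0,0.077],[0.084,0.19,0.071,-0.129,0,0.153],[0.084,0.19,0.071,-0.129,0,0.153]]'
python3 -m handwheel '[[0.03,0.072,0.026,-0.05,0,0.06],[0.06,0.144,0.052,-0.1,0,0.12],[0.094,0.216,0.079,-0.15,0,0.179],[0.094,0.216,0.079,-0.15,0,0.179],[0.094,0.216,0.079,-0.15,0,0.179]]'
python3 - <<'E'
from h import *
plan([])
a=cv2.resize(viewer.snapshot("top")[190:330,190:400],(600,400))
b=cv2.resize(viewer.snapshot("side")[175:355,230:450],(600,491))[:,:]
cv2.imwrite("pics/b.png",np.hstack([cv2.resize(a,(400,300)),cv2.resize(b,(400,300))])[:,:,::-1])
E
```

```text
time: 5.28
tool_pos: [0.4533, -0.1261, 0.0095]
ee_rot: [-3.139, -0.702, 1.745]
wrist_force: [-0.4, 0.5, -1.4]
width: 0.0256
finger_force: 30.0
time: 5.7
tool_pos: [0.4737, -0.0268, 0.0096]
ee_rot: [-3.14, -0.7, 1.572]
wrist_force: [0.2, -0.1, -1.0]
width: 0.0258
finger_force: 30.0
time: 5.95
tool_pos: [0.5145, -0.0077, 0.0098]
ee_rot: [3.139, -0.697, 1.469]
wrist_force: [-0.1, 0.4, -1.9]
width: 0.0256
finger_force: 30.0
time: 6.37
tool_pos: [0.558, 0.0112, 0.0091]
ee_rot: [-3.142, -0.697, 1.347]
wrist_force: [-0.4, 0.6, -1.1]
width: 0.0251
finger_force: 30.0
now [0.558  0.0112 0.0091] [-180.   -39.9   77.2] F [-0.4  0.6 -1.1] w 0.0251 t 6.37
```

View pics/b.png

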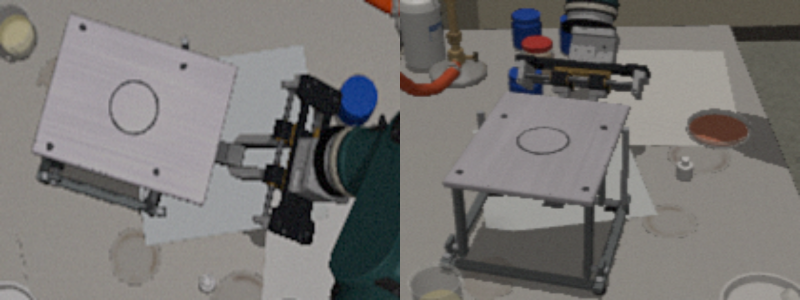

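The wedge is square and on the table's centre line, with its tip under the bar and the block at (232,152) in the left half. I'll push it in stages and measure the tilt from the deck's motion in the images.

```bash
cat >> h.py <<'E'
d=np.array([np.cos(np.radians(75.6)),np.sin(np.radians(75.6)),0]);bar=np.array([.5783,.0977,0])
hinge=bar+.13*d+[0,0,.0215]; ax=np.cross(d,[0,0,1])   # rotation raising the front = about -(ax)?
def tilt(k=4):
    """tilt from deck feature motion relative to the first pictures (-0.052)"""
    A,B=[],[]
    for n in("side","top"):
        g0=cv2.imread(f"pics/{n}0.png",0)
        ims=np.mean([viewer.snapshot(n) for _ in range(k)],0).astype(np.uint8)
        g1=cv2.cvtColor(ims,cv2.COLOR_RGB2GRAY)
        c=np.array([hinge+d*(a-.195)+ax*w+[0,0,.1135-(.195-a)*0] for a,w in((.004,-.078),(.004,.078),(.21,.078),(.21,-.078))])
        c=np.array([hinge+Ro.from_rotvec(s*ax).apply(q-hinge) for q in c]) if (s:=SG*-.052) else c
        poly=np.array([proj(n,q) for q in c]).round().astype(int)
        m=cv2.fillConvexPoly(np.zeros_like(g0),poly,255);m=cv2.dilate(m,np.ones((5,5)))
        p=cv2.goodFeaturesToTrack(g0,40,.05,6,mask=m)
        q,st,_=cv2.calcOpticalFlowPyrLK(g0,g1,p,None,winSize=(17,17))
        r,_,_=cv2.calcOpticalFlowPyrLK(g1,g0,q,None,winSize=(17,17))
        ok=(st.ravel()>0)&(np.linalg.norm((r-p)[:,0],axis=1)<.3)
        for u,v in zip(p[ok,0],q[ok,0]):
            X=plane(n,u,.128); 
            X2=hinge+Ro.from_rotvec(SG*.02*ax).apply(X-hinge)
            J=(proj(n,X2)-proj(n,X))/.02
            if 3<np.linalg.norm(J): A.append(J);B.append(v-u)
    A=np.array(A);B=np.array(B);e=(A*B).sum(1)/(A*A).sum(1);med=np.median(e)
    w=abs(e-med)<.02; est=(A[w]*B[w]).sum()/(A[w]**2).sum()
    print("tilt %.4f  (median %.4f, n=%d/%d, spread %.4f)"%(-.052+est,-.052+med,w.sum(),len(e),e[w].std()))
# sign: rotation by SG*theta about ax raises the front for theta>0
SG=1 if Ro.from_rotvec(.1*ax).apply(-d)[2]>0 else -1
E
python3 -c "
from h import *
tilt()"
python3 -m handwheel '[[0.019,0,0.016,0,0,0],[0.038,0,0.032,0,0,0],[0.057,0,0.048,0,0,0],[0.077,0,0.064,0,0,0],[0.096,0,0.08,0,0,0],[0.115,0,0.096,0,0,0],[0.115,0,0.096,0,0,0],[0.115,0,0.096,0,0,0]]'
python3 -c "
from h import *
plan([]);tilt()"
```

```text
tilt -0.0509  (median -0.0509, n=16/16, spread 0.0041)
time: 7.53
tool_pos: [0.5656, 0.04, 0.0089]
ee_rot: [3.14, -0.695, 1.344]
wrist_force: [-0.2, -5.1, -2.2]
width: 0.0257
finger_force: 30.0
now [0.5656 0.04   0.0089] [179.9 -39.8  77. ] F [-0.2 -5.1 -2.2] w 0.0257 t 7.53
tilt -0.0336  (median -0.0332, n=12/14, spread 0.0077)
```

```bash
python3 -m handwheel '[[0.015,0,0.013,0,0,0],[0.03,0,0.026,0,0,0],[0.046,0,0.039,0,0,0],[0.062,0,0.052,0,0,0],[0.077,0,0.064,0,0,0],[0.077,0,0.064,0,0,0],[0.077,0,0.064,0,0,0]]'
python3 -c "
from h import *
plan([]);tilt(6)"
```

```text
time: 8.52
tool_pos: [0.5696, 0.06, 0.0088]
ee_rot: [3.142, -0.696, 1.344]
wrist_force: [0.5, -4.2, -3.8]
width: 0.0256
finger_force: 30.0
now [0.5696 0.06   0.0088] [180.  -39.9  77. ] F [ 0.5 -4.2 -3.8] w 0.0256 t 8.52
tilt -0.0051  (median -0.0024, n=9/12, spread 0.0085)
```

```bash
python3 -m handwheel '[[0.007,0,0.006,0,0,0],[0.013,0,0.011,0,0,0],[0.013,0,0.011,0,0,0],[0.013,0,0.011,0,0,0]]'
python3 -m handwheel '[[0,0,0,0,0,0],[0,0,0,0,0,0],[0,0,0,0,0,0],[0,0,0,0,0,0],[0,0,0,0,0,0],[0,0,0,0,0,0],[0,0,0,0,0,0]]' 0
python3 -m handwheel '[[0,0,-0.1,0,0,0],[0,0,-0.25,0,0,0],[0,0,-0.45,0,0,0],[0,0,-0.65,0,0,0],[0,0,-0.85,0,0,0],[0,0,-0.85,0,0,0],[0,0,-0.85,0,0,0]]'
python3 - <<'E'
from h import *
plan([]);tilt(6)
a=cv2.resize(viewer.snapshot("top")[190:330,190:400],(600,400))
b=cv2.resize(viewer.snapshot("side")[205:355,240:390],(400,400),interpolation=cv2.INTER_CUBIC)
cv2.imwrite("pics/c.png",np.hstack([cv2.resize(a,(400,400)),b])[:,:,::-1])
E
```

```text
time: 9.45
tool_pos: [0.5701, 0.0634, 0.0088]
ee_rot: [-3.141, -0.697, 1.343]
wrist_force: [0.5, -4.9, -3.5]
width: 0.026
finger_force: 30.0
time: 10.03
tool_pos: [0.5705, 0.0642, 0.0097]
ee_rot: [-3.142, -0.699, 1.344]
wrist_force: [-0.0, 0.1, -0.8]
width: 0.0471
finger_force: 0.0
time: 10.62
tool_pos: [0.5472, -0.0444, 0.1419]
ee_rot: [3.135, -0.697, 1.346]
wrist_force: [0.3, -0.2, -0.7]
width: 0.0469
finger_force: 0.0
now [ 0.5472 -0.0444  0.1419] [179.6 -39.9  77.1] F [ 0.3 -0.2 -0.7] w 0.0469 t 10.62
tilt -0.0049  (median -0.0076, n=16/22, spread 0.0102)
```

View pics/c.png

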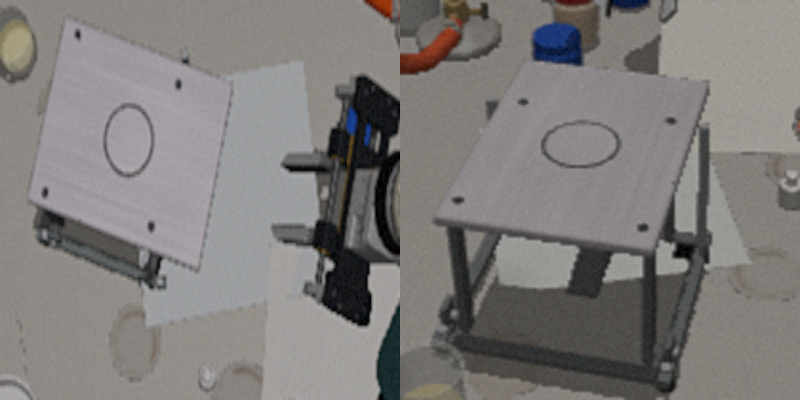

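The wedge stays under the bar at (590,270) in the right half and the deck has risen. I'll refine the tilt using only interior features (ring and screws), and fit the ring too.

```bash
sed -i 's/m=cv2.dilate(m,np.ones((5,5)))/m=cv2.erode(m,np.ones((5,5)))/; s/g0,40,.05,6,mask=m/g0,25,.15,3,mask=m/' h.py
python3 - <<'E'
from h import *
tilt(12);tilt(12)
# dark blobs (screws, ring) centroid shift per view
for n in("side","top"):
    g0=cv2.imread(f"pics/{n}0.png",0).astype(np.float32)
    g1=np.mean([cv2.cvtColor(viewer.snapshot(n),cv2.COLOR_RGB2GRAY).astype(float) for _ in range(8)],0).astype(np.float32)
    X=hinge-.085*d+[0,0,.115]; X=hinge+Ro.from_rotvec(SG*-.052*ax).apply(X-hinge)
    c=proj(n,X);r=24 if n=="side" else 20
    x,y=c.round().astype(int)
    for dy in(0,):
        T=g0[y-r+4:y+r-4,x-r:x+r];S=g1[y-r-4:y+r+4,x-r-8:x+r+8]
        M=cv2.matchTemplate(S,T,cv2.TM_CCOEFF_NORMED);_,v,_,l=cv2.minMaxLoc(M)
        f=lambda a,b,e:(a-e)/(2*(a-2*b+e))
        i,j=l[1],l[0];sx=j-8+f(M[i,j-1],M[i,j],M[i,j+1]);sy=i-8+f(M[i-1,j],M[i,j],M[i+1,j])
        J=(proj(n,hinge+Ro.from_rotvec(SG*.052*ax).apply(X-hinge))-c)/.052
        print(n,"ring at",c.round(1),"shift",round(sx,2),round(sy,2),"corr",round(v,2),"pred@level",(J*.052).round(2),"tilt",round(float(-.052+J@[sx,sy]/(J@J)),4))
E
```

```text
tilt 0.0057  (median 0.0022, n=7/7, spread 0.0075)
tilt 0.0056  (median 0.0020, n=7/7, spread 0.0075)
side ring at [307.5 258. ] shift -0.94 -0.08 corr 0.76 pred@level [-0.85 -0.18] tilt 0.0041
top ring at [260.1 240.1] shift -2.7 -1.06 corr 0.91 pred@level [-2.6  -1.08] tilt 0.0015
```

Run:
```python
from h import *
def prof(g,c,nrm,L=9):
    t=np.arange(-L,L+.01,.1);return t,cv2.remap(g,(c[0]+t*nrm[0]).astype(np.float32)[None],(c[1]+t*nrm[1]).astype(np.float32)[None],cv2.INTER_CUBIC)[0]
for n in("side","top"):
    g0=cv2.GaussianBlur(cv2.imread(f"pics/{n}0.png",0).astype(np.float32),(0,0),.8)
    g1=cv2.GaussianBlur(np.mean([cv2.cvtColor(viewer.snapshot(n),cv2.COLOR_RGB2GRAY).astype(float) for _ in range(8)],0).astype(np.float32),(0,0),.8)
    for name,x0 in(("front",-.195),("back",.02)):
      r=[]
      for w in np.linspace(-.07,.07,40):
        X=hinge+x0*d+ax*w+[0,0,.115];f=lambda th:proj(n,hinge+Ro.from_rotvec(SG*th*ax).apply(X-hinge))
        a,b=f(-.052),f(0.)
        t=f2=proj(n,hinge+Ro.from_rotvec(SG*-.052*ax).apply(X+.001*ax-hinge))-a
        nm=np.array([-t[1],t[0]])/np.linalg.norm(t); k=(b-a)@nm
        pos=[]
        for g in(g0,g1):
            tt,p=prof(g,a+(0 if g is g0 else 1)*(b-a),nm,5); G=abs(np.gradient(p));i=G.argmax();s=slice(max(i-8,0),i+9)
            pos.append((tt[s]*G[s]).sum()/G[s].sum())
        dlt=pos[1]-pos[0]
        if abs(dlt)<3: r.append(dlt/k*.052)
      print(n,name,"k px for .052: %.2f"%k,"tilt median %.4f  iqr"%np.median(r),np.percentile(r,[25,75]).round(4),len(r))
```

```text
side front k px for .052: 2.43 tilt median 0.0031  iqr [-0.0103  0.0107] 36
side back k px for .052: -2.48 tilt median -0.0026  iqr [-0.0071  0.0007] 35
top front k px for .052: -2.70 tilt median -0.0009  iqr [-0.0043  0.0013] 40
top back k px for .052: -2.48 tilt median -0.0004  iqr [-0.0057  0.0061] 40
```

Every estimate puts the tilt within about ±0.003 of level, so the wedge stays as it is. Next is the jar.

Run:
```python
from h import *
plan([(.56,-.10,.22,18,60),(.595,-.20,.22,0,35),(.6057,-.242,.15,0,10),(.6057,-.242,.10,0,10),(.6057,-.242,.017,0,10)])
im=cv2.imread("pics/side0.png");h=cv2.cvtColor(im,cv2.COLOR_BGR2HSV)[190:230,285:330]
m=((h[...,0]<6)|(h[...,0]>172))&(h[...,1]>140)
v,u=np.nonzero(m);print(u.min()+285,u.max()+285,v.min()+190,v.max()+190,m.sum())
```

```text
now [ 0.5459 -0.0425  0.1398] [-180.  -40.   77.] F [0.4 0.  0.5] w 0.0466 t 15.32
(0.56, -0.1, 0.22, 18, 60) [0.056, 0.133, -0.477, -0.276, -0.728, 0.498] rows>=3.9 
(0.595, -0.2, 0.22, 0, 35) [-0.329, 0.402, -0.107, -0.131, -0.59, 0.827] rows>=4.3 
(0.6057, -0.242, 0.15, 0, 10) [-0.077, 0.203, 0.35, -0.0, -0.0, 0.833] rows>=3.5 
(0.6057, -0.242, 0.1, 0, 10) [0.0, -0.001, 0.25, -0.0, -0.0, 0.0] rows>=1.2 
(0.6057, -0.242, 0.017, 0, 10) [0.0, 0.001, 0.415, -0.0, -0.0, 0.0] rows>=2.0 
297 312 196 206 140
```

```bash
python3 -m handwheel '[[0.056,0.133,-0.477,-0.276,-0.728,0.498],[0.056,0.133,-0.477,-0.276,-0.728,0.498],[0.056,0.133,-0.477,-0.276,-0.728,0.498],[0.056,0.133,-0.477,-0.276,-0.728,0.498],[0.056,0.133,-0.477,-0.276,-0.728,0.498],[0.056,0.133,-0.477,-0.276,-0.728,0.498]]' -0.7
python3 -m handwheel '[[-0.329,0.402,-0.107,-0.131,-0.59,0.827],[-0.329,0.402,-0.107,-0.131,-0.59,0.827],[-0.329,0.402,-0.107,-0.131,-0.59,0.827],[-0.329,0.402,-0.107,-0.131,-0.59,0.827],[-0.329,0.402,-0.107,-0.131,-0.59,0.827],[-0.329,0.402,-0.107,-0.131,-0.59,0.827]]'
python3 -m handwheel '[[-0.077,0.203,0.35,0,0,0.833],[-0.077,0.203,0.35,0,0,0.833],[-0.077,0.203,0.35,0,0,0.833],[-0.077,0.203,0.35,0,0,0.833],[-0.077,0.203,0.35,0,0,0.833],[-0.077,0.203,0.35,0,0,0.833],[-0.077,0.203,0.35,0,0,0.833]]'
python3 - <<'E'
from h import *
plan([(.6057,-.242,.10,0,10),(.6057,-.242,.017,0,10)])
a=cv2.resize(viewer.snapshot("top")[170:310,340:500],(457,400))
b=cv2.resize(viewer.snapshot("side")[130:250,260:360],(333,400),interpolation=cv2.INTER_CUBIC)
cv2.imwrite("pics/d.png",np.hstack([a,b])[:,:,::-1])
E
```

```text
time: 15.82
tool_pos: [0.56, -0.0987, 0.2207]
ee_rot: [3.141, -0.316, 1.052]
wrist_force: [-0.6, -0.8, -0.4]
width: 0.0795
finger_force: 0.0
time: 16.32
tool_pos: [0.5946, -0.1996, 0.2161]
ee_rot: [-3.134, 0.002, 0.612]
wrist_force: [-0.3, 0.2, -0.3]
width: 0.0802
finger_force: 0.0
time: 16.9
tool_pos: [0.6053, -0.2424, 0.1498]
ee_rot: [-3.14, 0.0, 0.176]
wrist_force: [1.1, 0.4, 0.2]
width: 0.0802
finger_force: 0.0
now [ 0.6053 -0.2424  0.1498] [-179.9    0.    10.1] F [1.1 0.4 0.2] w 0.0802 t 16.9
(0.6057, -0.242, 0.1, 0, 10) [0.003, -0.001, 0.249, -0.002, 0.0, 0.003] rows>=1.2 
(0.6057, -0.242, 0.017, 0, 10) [-0.0, -0.0, 0.415, -0.0, 0.0, 0.0] rows>=2.0
```

View pics/d.png

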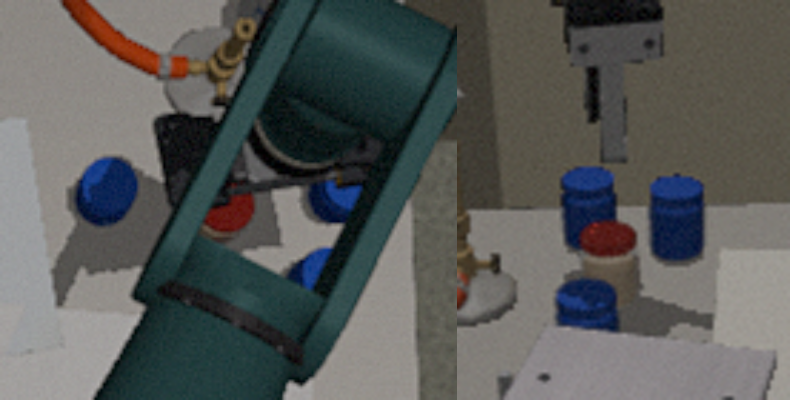

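The gripper is centred over the red-capped jar, with the cap at (230,210) on the left and (608,240) on the right. The burner is close to the wrist, so I'll check its position and height before going down.

Run:
```python
from h import *
print(plane("top",(416,197),0),plane("side",(262,219),0),"tip",tri((258,173),(424.5,181)),tri((258,173),(426,178)))
```

```text
[ 0.73616775 -0.24976986  0.        ] [ 0.73217287 -0.24609021  0.        ] tip [ 0.73109752 -0.24307924  0.14798833] [ 0.73595095 -0.24671327  0.14759266]
```

```bash
python3 -m handwheel '[[0.003,-0.001,0.12,0,0,0],[0.003,-0.001,0.249,0,0,0],[0.003,-0.001,0.37,0,0,0],[0.003,-0.001,0.48,0,0,0],[0.003,-0.001,0.57,0,0,0],[0.003,-0.001,0.63,0,0,0],[0.003,-0.001,0.664,0,0,0],[0.003,-0.001,0.664,0,0,0],[0.003,-0.001,0.664,0,0,0]]'
python3 -m handwheel '[[0,0,0,0,0,0],[0,0,0,0,0,0],[0,0,0,0,0,0],[0,0,0,0,0,0],[0,0,0,0,0,0],[0,0,0,0,0,0],[0,0,0,0,0,0],[0,0,0,0,0,0],[0,0,0,0,0,0],[0,0,0,0,0,0]]' 1
python3 - <<'E'
from h import *
plan([(.6057,-.242,.21,0,10),(.55,-.13,.25,0,25),(.54,.03,.25,0,35),(.5895,.1413,.22,0,40),(.5895,.1413,.162,0,40)])
E
```

```text
time: 17.75
tool_pos: [0.6068, -0.242, 0.0181]
ee_rot: [3.141, -0.001, 0.175]
wrist_force: [0.1, 0.3, 0.1]
width: 0.0797
finger_force: 0.0
time: 18.58
tool_pos: [0.6065, -0.2421, 0.0178]
ee_rot: [3.141, -0.001, 0.175]
wrist_force: [-0.1, -0.7, 2.7]
width: 0.0482
finger_force: 30.0
now [ 0.6065 -0.2421  0.0178] [180.  -0.  10.] F [-0.1 -0.7  2.7] w 0.0482 t 18.58
(0.6057, -0.242, 0.21, 0, 10) [-0.003, -0.001, -0.961, 0.001, -0.001, 0.0] rows>=4.6 
(0.55, -0.13, 0.25, 0, 25) [-0.177, -0.599, -0.2, 0.0, -0.0, -0.5] rows>=3.1 
(0.54, 0.03, 0.25, 0, 35) [0.293, -0.747, -0.0, 0.0, -0.0, -0.333] rows>=3.8 
(0.5895, 0.1413, 0.22, 0, 40) [0.521, -0.314, 0.15, 0.0, -0.0, -0.167] rows>=3.0 
(0.5895, 0.1413, 0.162, 0, 40) [0.0, 0.0, 0.29, 0.0, -0.0, 0.0] rows>=1.4
```

```bash
python3 -m handwheel '[[0,0,-0.05,0,0,0],[0,0,-0.2,0,0,0],[0,0,-0.35,0,0,0],[0,0,-0.5,0,0,0],[0,0,-0.65,0,0,0],[0,0,-0.8,0,0,0],[0,0,-0.9,0,0,0],[0,0,-0.961,0,0,0],[0,0,-0.961,0,0,0]]'
python3 -m handwheel '[[-0.03,-0.1,-0.03,0,0,-0.083],[-0.06,-0.2,-0.07,0,0,-0.167],[-0.09,-0.3,-0.1,0,0,-0.25],[-0.12,-0.4,-0.13,0,0,-0.333],[-0.15,-0.5,-0.167,0,0,-0.417],[-0.177,-0.599,-0.2,0,0,-0.5],[-0.177,-0.599,-0.2,0,0,-0.5]]'
python3 -m handwheel '[[0.05,-0.125,0,0,0,-0.055],[0.1,-0.25,0,0,0,-0.111],[0.147,-0.374,0,0,0,-0.167],[0.195,-0.5,0,0,0,-0.222],[0.245,-0.62,0,0,0,-0.28],[0.293,-0.747,0,0,0,-0.333],[0.293,-0.747,0,0,0,-0.333]]'
python3 -m handwheel '[[0.104,-0.063,0.03,0,0,-0.033],[0.208,-0.126,0.06,0,0,-0.067],[0.312,-0.188,0.09,0,0,-0.1],[0.417,-0.251,0.12,0,0,-0.133],[0.521,-0.314,0.15,0,0,-0.167],[0.521,-0.314,0.15,0,0,-0.167],[0.521,-0.314,0.15,0,0,-0.167]]'
python3 - <<'E'
from h import *
plan([(.5895,.1413,.162,0,40)])
a=cv2.resize(viewer.snapshot("top")[150:330,170:370],(444,400))
b=cv2.resize(viewer.snapshot("side")[160:340,230:390],(356,400),interpolation=cv2.INTER_CUBIC)
cv2.imwrite("pics/e.png",np.hstack([a,b])[:,:,::-1])
E
```

```text
time: 19.33
tool_pos: [0.6074, -0.2422, 0.2132]
ee_rot: [3.138, -0.005, 0.175]
wrist_force: [-0.2, -0.0, -0.3]
width: 0.0481
finger_force: 29.9
time: 19.92
tool_pos: [0.5493, -0.1267, 0.2493]
ee_rot: [-3.139, 0.0, 0.441]
wrist_force: [0.0, 0.7, -1.2]
width: 0.0481
finger_force: 29.9
time: 20.5
tool_pos: [0.5395, 0.0342, 0.2471]
ee_rot: [-3.137, 0.002, 0.616]
wrist_force: [0.1, -1.6, -1.8]
width: 0.0479
finger_force: 29.9
time: 21.08
tool_pos: [0.5894, 0.1412, 0.2162]
ee_rot: [-3.139, 0.005, 0.699]
wrist_force: [-0.1, -0.7, -1.4]
width: 0.0484
finger_force: 29.9
now [0.5894 0.1412 0.2162] [-179.9    0.3   40. ] F [-0.1 -0.7 -1.4] w 0.0484 t 21.08
(0.5895, 0.1413, 0.162, 0, 40) [0.002, 0.001, 0.271, -0.004, 0.01, 0.001] rows>=1.3
```

View pics/e.png

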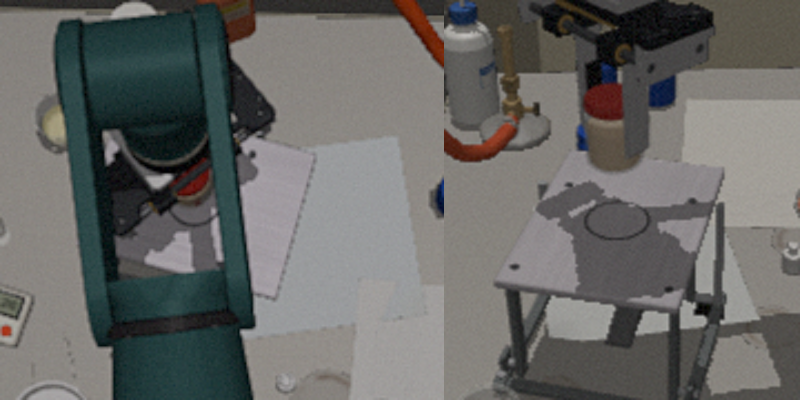

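The jar hangs upright above the mark: cap at (607,103), ring at (617,220) in the side half. The deck is still level. I'll lower it slowly.

```bash
python3 -m handwheel '[[0,0,0.05,0,0,0],[0,0,0.11,0,0,0],[0,0,0.17,0,0,0],[0,0,0.23,0,0,0],[0,0,0.26,0,0,0],[0,0,0.275,0,0,0],[0,0,0.275,0,0,0],[0,0,0.275,0,0,0]]'
for i in 1 2; do python3 -m handwheel '[[0,0,0.005,0,0,0],[0,0,0.005,0,0,0],[0,0,0.005,0,0,0]]'; done
python3 -c "
from h import *
plan([])"
```

```text
time: 21.85
tool_pos: [0.59, 0.1414, 0.1647]
ee_rot: [3.142, -0.0, 0.698]
wrist_force: [-0.2, -0.3, -1.8]
width: 0.0481
finger_force: 29.9
time: 22.1
tool_pos: [0.5902, 0.1415, 0.1642]
ee_rot: [3.141, -0.001, 0.698]
wrist_force: [0.5, -0.3, -1.2]
width: 0.0484
finger_force: 29.9
time: 22.35
tool_pos: [0.5899, 0.1414, 0.1626]
ee_rot: [-3.142, -0.0, 0.698]
wrist_force: [-0.4, -0.1, -0.7]
width: 0.0481
finger_force: 29.9
now [0.5899 0.1414 0.1626] [-180.   -0.   40.] F [-0.4 -0.1 -0.7] w 0.0481 t 22.35
```

```bash
python3 -m handwheel '[[0,0,0.008,0,0,0],[0,0,0.015,0,0,0],[0,0,0.02,0,0,0],[0,0,0.02,0,0,0]]'
python3 -m handwheel '[[0,0,0.005,0,0,0],[0,0,0.005,0,0,0],[0,0,0.005,0,0,0]]'
python3 -m handwheel '[[0,0,0.005,0,0,0],[0,0,0.005,0,0,0],[0,0,0.005,0,0,0]]'
```

```text
time: 22.68
tool_pos: [0.5896, 0.1414, 0.158]
ee_rot: [-3.141, 0.001, 0.698]
wrist_force: [-0.2, 0.6, -2.0]
width: 0.0484
finger_force: 29.9
time: 22.93
tool_pos: [0.5899, 0.1414, 0.1574]
ee_rot: [-3.141, -0.0, 0.698]
wrist_force: [-0.5, 0.5, -1.7]
width: 0.0481
finger_force: 29.9
time: 23.18
tool_pos: [0.5898, 0.1414, 0.1564]
ee_rot: [-3.141, 0.0, 0.698]
wrist_force: [0.8, 0.6, -1.6]
width: 0.0482
finger_force: 29.9
```

```bash
python3 -m handwheel '[[0,0,0.005,0,0,0],[0,0,0.005,0,0,0],[0,0,0.005,0,0,0]]'
python3 -m handwheel '[[0,0,0.004,0,0,0],[0,0,0.004,0,0,0],[0,0,0.004,0,0,0]]'
```

```text
time: 23.43
tool_pos: [0.5898, 0.1414, 0.1554]
ee_rot: [-3.141, 0.0, 0.698]
wrist_force: [-0.2, -0.5, -1.7]
width: 0.0482
finger_force: 29.9
time: 23.68
tool_pos: [0.5898, 0.1414, 0.1547]
ee_rot: [-3.141, -0.0, 0.698]
wrist_force: [-0.6, 0.3, -1.3]
width: 0.0484
finger_force: 29.9
```

```bash
python3 -m handwheel '[[0,0,0.004,0,0,0],[0,0,0.004,0,0,0],[0,0,0.004,0,0,0]]' | grep -E 'pos|wrist'
python3 -m handwheel '[[0,0,0.004,0,0,0],[0,0,0.004,0,0,0],[0,0,0.004,0,0,0]]' | grep -E 'pos|wrist'
```

```text
tool_pos: [0.59, 0.1414, 0.1544]
wrist_force: [-0.2, 1.0, 0.3]
tool_pos: [0.59, 0.1414, 0.1543]
wrist_force: [-1.8, -0.1, 5.1]
```

Contact, at 5 N. Now I'll release the jar and go straight up.

```bash
python3 -m handwheel '[[0,0,0,0,0,0],[0,0,0,0,0,0],[0,0,0,0,0,0],[0,0,0,0,0,0],[0,0,0,0,0,0],[0,0,0,0,0,0],[0,0,0,0,0,0]]' -0.7
python3 -m handwheel '[[0,0,-0.05,0,0,0],[0,0,-0.15,0,0,0],[0,0,-0.3,0,0,0],[0,0,-0.45,0,0,0],[0,0,-0.6,0,0,0],[0,0,-0.75,0,0,0],[0,0,-0.75,0,0,0]]'
python3 -m handwheel '[[-0.2,0.1,0,0,0,0],[-0.4,0.3,0,0,0,0],[-0.6,0.5,0,0,0,0],[-0.8,0.7,0,0,0,0],[-0.9,0.85,0,0,0,0],[-0.9,0.85,0,0,0,0],[-0.9,0.85,0,0,0,0]]'
python3 - <<'E'
from h import *
plan([]);
a=cv2.resize(viewer.snapshot("top")[150:330,170:370],(444,400))
b=cv2.resize(viewer.snapshot("side")[160:340,230:390],(356,400),interpolation=cv2.INTER_CUBIC)
cv2.imwrite("pics/f.png",np.hstack([a,b])[:,:,::-1])
E
```

```text
time: 24.77
tool_pos: [0.5899, 0.1414, 0.1529]
ee_rot: [-3.141, 0.0, 0.698]
wrist_force: [-0.0, -0.2, 0.3]
width: 0.0795
finger_force: 0.0
time: 25.35
tool_pos: [0.5918, 0.1417, 0.3124]
ee_rot: [3.134, -0.013, 0.698]
wrist_force: [-0.2, 0.2, 0.7]
width: 0.0801
finger_force: 0.0
time: 25.93
tool_pos: [0.5605, -0.1118, 0.3024]
ee_rot: [3.14, 0.003, 0.689]
wrist_force: [-0.8, 0.8, -0.1]
width: 0.0801
finger_force: 0.0
now [ 0.5605 -0.1118  0.3024] [179.9   0.2  39.5] F [-0.8  0.8 -0.1] w 0.0801 t 25.93
```

View pics/f.png

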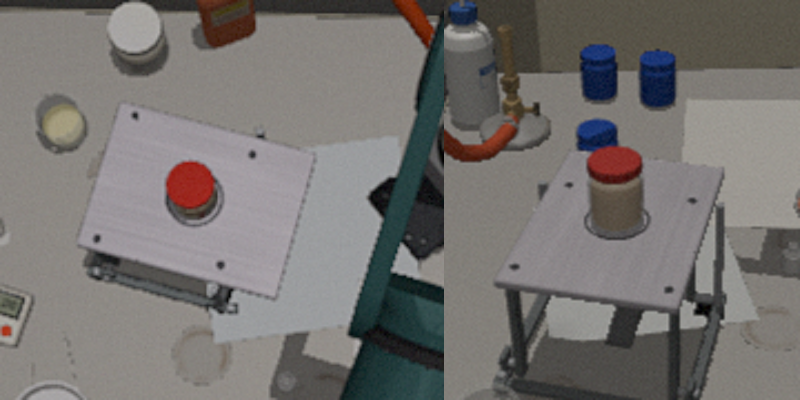

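The jar stands upright, centred in the ring: cap at (190,185) on the left, base inside the ring at (617,220) on the right. The wedge is in place and the arm is clear, so I'm handing in.

```bash
python3 -m handwheel '[[0,0,0,0,0,0],[0,0,0,0,0,0],[0,0,0,0,0,0],[0,0,0,0,0,0]]'; python3 -c "
from bench import robot
print(robot.close_job())"
```

```text
time: 26.37
tool_pos: [0.5615, -0.1031, 0.3033]
ee_rot: [3.141, -0.0, 0.701]
wrist_force: [0.4, 0.3, -0.2]
width: 0.0797
finger_force: 0.0
the job is handed in; nothing more can be done
None
```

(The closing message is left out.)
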